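# Unlatch the chest and tip the carving blanks in

### The arm

A 6-joint arm with a two-finger parallel gripper is mounted at the origin on the work surface. World frame = base frame: x ahead of the robot, y to its left, z up, the work surface at z = 0. Lengths are in mm, angles in rad, forces in N, time in s.
With the tool pointing down it reaches from about 325 to 775 mm from the base axis. Payload 9.3 kg.
Tool frame: the origin (TCP) lies midway between the tips of the shut fingers; the grasp point (between the pads) lies 19 mm behind it; z points along the fingers, y is the line along which they close (so a half turn about z gives the same grasp; the last joint's range is limited). The gripper opens to 85 mm and grips with 20 to 120 N. Pads are 22 mm wide; open, the fingers measure 114 mm over their backs; the gripper's body (76 mm by 85 mm) begins 54 mm behind the grasp point. The pads swing forward as they close: fully open they stand 13 mm farther back than shut.
Start: joints at [-1.278, 0.259, 0.021, 1.334, 0, 1.418], TCP at [237.142, -496.246, 231.279] pointing down, gripper open.
Joint ranges: [-3.04, 3.04], [-0.91, 1.82], [-1.04, 1.36], [-1.92, 1.95], [-1.52, 1.45], [-3.14, 3.14]. Speed limits (rad/s): [2.22, 2.22, 2.79, 3.14, 3.14, 3.14].

### API

Orientations are given as a unit quaternion [x, y, z, w].
In Python, from cell import robot, vision gives the robot as it stands. The module is installed in compiled form; this text tells all that it offers.
- The arm moves only by the shell command python3 -m handwheel 'ROWS' [OPENING]. ROWS is JSON, a list of rows, each a list of 6 numbers: the shift along the tool's x, y, z in units of 300 mm (1.0 is 300 mm), then the turn, a rotation vector about the tool's x, y, z in units of 45 degrees (1.0 is 45 degrees). In form: [[dx, dy, dz, wx, wy, wz], ...]. A call has 1 to 20 rows; each row is the pose to reach, as a shift and turn from the pose commanded when the call began, along the tool's axes at that moment; what a row does not reach only later rows make up. A row lasts 1/12 s, in which the tool goes at most 41.7 mm and 7.16 degrees, less where a joint would pass 70% of its speed; a pose out of reach is approached as far as the arm can. A call with a number of a shift or a turn outside -1 to 1 is refused whole. A call with a gripper value outside its range is refused whole. OPENING is the opening, from 0 (shut) to 1 (fully open), set as the call begins (- or left out, the last holds). The fingers move at their own pace and stop on an object; the grip force is fixed at half the most. Time passes only in rows, so rows that repeat a pose let the fingers close. It gives the time, the measured TCP pose, the force, the opening and the grip force at its end, in the units of the state.
- robot.get_state(): the state, without advancing time (a new reading comes with each control period).
- vision.snapshot(name): name is "side" or "top"; returns the picture (420x560x3 uint8, blue, green, red); there is no depth.
- vision.camera_model(name): a dict with "vertical_fov" (degrees; the focal length in pixels is half the picture's height over the tangent of half this angle, whatever the lens; pixels are square), "cx", "cy" (the principal point, pixels), "dist" ([k1, k2, p1, p2, k3] as OpenCV has them; the pictures are not rectified), "camera_from_world" (4x4, takes a point from world to camera coordinates). Camera axes: x right, y up, looking along -z (the intrinsics and any distortion apply to the point x, -y, -z); pixel columns grow to the right and rows downward; lengths in mm; the calibration is good to about 2 mm. A picture is of the moment at which its call begins. camera_model takes no time and is no camera call.
- robot.hand_in(): hands the job in; it is judged then, once.
Trained networks look in the newest picture that a camera, given by its name, has taken for a name from the list of things; names that differ only in an ending like _2 or _b are one class to them, and where a whole thing is asked for, a point or a joint stands for the part that bears it (a point fixed in the world has none). Each returns a list of dicts, best first, with "p" (0 to 1); they miss things now and then, are a little off and sometimes report something else, mostly with a low value. They report only what shows in the picture. A call takes as long as a camera call. They do not tell look-alikes from the thing itself.
- vision.look_for(target, camera): "location" ([x, y, z] in mm, in the coordinates of the camera as it stood for that picture, good to about 4 mm: the middle of the surface that is visible of it).
- vision.regions_of(target, camera): "region" (420x560 bool, what is visible of it).
The state is a dict: "t": time; "joint_pos": joint angles; "qd": joint speeds; "tau": joint torques, N m; "eef_pos": TCP position; "ee_rot": TCP orientation; "contact_force": force on the tool from outside, world axes, zero at the start; "wrist_torque": the same for the moment, N m; "finger_gap": finger opening in mm; "finger_force": force on a finger pad.
Only numpy, scipy, OpenCV 4.12 (cv2) and the standard library are available. Lean on these libraries where they do the work, as an engineer would, in place of code of your own. Each camera call takes 0.05 s, during which the arm holds its last target. There are 200 camera calls.

### The job

Put the carving blanks away: swing the chest's latch bar clear, open the lid so that it stays open, then pick up the metal tray by its upright back and tip the three wooden blanks off it into the chest without touching them with the gripper. Set the empty tray back flat on the bench, leave the latch clear and the lid open, and do not disturb anything else on the bench.

Things in the scene. Friction and masses are not known exactly. Their poses are not given: they have to be found in the camera images.
- chest: dark wooden chest fixed to the bench: open box 166 (its x) x 212 (y) x 115 mm high, walls and floor 7 mm; origin at the centre of its underside, x points away from the robot side (front with latch at -x, lid hinge at +x), z up. A small block 46 x 30 mm on the front wall at y = +70 mm (top at z = 125 mm) carries the latch
- lid (a joint): lid angle, rad: 0 shut, grows as the front edge rises, 1.85 at its stop, leaning back past upright; left below about 1.5 it falls shut, beyond it falls open. The lid is a 166 x 212 x 10 mm plywood board (z = 115 to 125 mm when shut), 0.35 kg. Held down by the latch while that lies over it
- lid_hinge (a point): middle of the lid's hinge line, on the underside of its far edge (115 mm high); the hinge line runs along the chest's y
- lid_tab (a point): the lid's lifting tab: middle of its front edge, underside. The tab is 10 mm thick, 100 mm wide (along y, centred at chest y = -30 mm) and sticks out 30 mm in front of the front wall, its underside 115 mm above the bench, nothing below it; along its front edge a lip 10 mm thick stands up to 20 mm above the lid's top
- latch (a joint): latch angle, rad, about a vertical pin: 0 when the bar points straight back over the lid (chest +x), positive towards the chest's +y side, range -0.45 to 1.75. It clears the lid beyond about 1.3. Stiff: stays where it is left, needs about 1 N at the tip
- latch_pivot (a point): pivot axis of the latch at mid-height of the bar, 137 mm above the bench, 30 mm in front of the chest's front wall. The latch is a dark steel bar 85 mm long from the pivot, 16 mm wide, 18 mm high (z = 128 to 146 mm, 3 mm above the shut lid)
- latch_tip (a point): free end of the latch bar, 85 mm from the pivot, mid-height of the bar
- tray: loose metal scoop tray, 0.3 kg: floor 170 (x) x 124 mm, 6 thick, side walls 30 mm high, open at the +x end (nose). Origin: centre of its underside, z up. At the -x end its handle: a flat flange 90 mm wide (124 in the lowest 30), 8 thick, 80 mm along its slope from (x -85, z 4 mm), leaning backwards (to -x) 10 degrees from vertical; pinch it across its thickness
- tray_grip (a point): where to pinch the flange: middle of its thickness and width, 62 mm up the slope, 18 mm below its top edge (tray x = -95.8, z = 65.1 mm)
- tray_nose (a point): middle of the floor's front edge, upper face (tray x = 85, z = 6 mm)
- blank_a: loose pale wooden carving blank lying on the tray: plain block 62 (x) x 30 x 28 mm high, 45 g; origin at the centre of its underside
- blank_b: loose pale wooden carving blank on the tray, 62 mm long (x), 32 mm wide at one end, 18 mm at the other, 26 mm high, 45 g; origin at the centre of its underside
- blank_c: loose pale wooden carving blank on the tray, 60 (x) x 30 mm, stepped, 26 mm high at the -x half and 16 mm at the other, 45 g; origin at the centre of its underside
- chisel: bystander: carving chisel lying on the bench, 190 mm long (its x), 28 mm thick; origin at its middle, underside
- mallet: bystander: wooden mallet lying, head 75 (x) x 120 x 75 mm, handle to 160 mm along +x; origin under the head's centre
- mug: bystander: white mug, 76 mm across plus handle, 88 mm high; origin under its centre
- glue: bystander: white bottle, 60 mm across, 160 mm high; origin under its centre
- plane: bystander: steel block plane, 160 (x) x 50 x 56 mm high; origin under its centre
- jar: bystander: amber glass jar, 72 mm across, 110 mm high; origin under its centre
- bowl: bystander: turned wooden bowl, 120 mm across, 50 mm high; origin under its centre
Not all that is in view belongs to the job. What is shaped like the blank_b but purple or turquoise is not meant.

How it is judged (in metres and radians):
On the way, in this order (a step that is already met when the one before it is completed fails the run):
1. the latch bar is swung clear of the lid (beyond 1.3 rad) while the lid is still shut (value of joint latch above 1.3 rad and value of joint lid below 0.15 rad), for 0.1 s.
2. the lid stands open by itself (beyond 1.5 rad, nothing of the robot on it) (value of joint lid above 1.5 rad and contact force between each of the arm, the fingers and lid below 0.2 N), for 0.2 s.
3. the tray is tipped by more than 0.45 rad with its nose over the chest (angle between tray's own z axis and vertical above 0.45 rad and x of tray_nose in the frame of chest between -0.1 and 0.1 m and y of tray_nose in the frame of chest between -0.12 and 0.12 m), for 0.1 s.
At the end, for the whole second after the job is handed in: latch beyond 1.3 rad, lid beyond 1.5 rad and still; all three blanks at rest inside the chest (origins within its outline and below 105 mm); the tray at rest on the bench, within 10 mm of its surface and 0.08 rad of level (value of joint latch above 1.3 rad and value of joint lid above 1.5 rad and velocity of joint lid below 0.1 rad/s and x of blank_a in the frame of chest between -0.083 and 0.083 m and y of blank_a in the frame of chest between -0.106 and 0.106 m and z of each of blank_a, blank_b, blank_c in the frame of chest below 0.105 m and linear speed of each of blank_a, blank_b, blank_c, tray below 0.03 m/s and x of blank_b in the frame of chest between -0.083 and 0.083 m and y of blank_b in the frame of chest between -0.106 and 0.106 m and x of blank_c in the frame of chest between -0.083 and 0.083 m and y of blank_c in the frame of chest between -0.106 and 0.106 m and height (world z) of tray between -0.01 and 0.01 m and angle between tray's own z axis and vertical below 0.08 rad); the robot touches nothing.
It fails at once if a blank is touched by the gripper or arm (more than 1 N) (contact force between any of the fingers, the arm and blank_a above 1 N or contact force between any of the fingers, the arm and blank_b above 1 N or contact force between any of the fingers, the arm and blank_c above 1 N).
It fails at once if a bystander is shifted by more than 25 mm or knocked over (distance of any of chisel, mallet, mug, glue, plane, jar, bowl from where it was at the start of the episode above 0.025 m or angle between any of chisel, mallet, mug, glue, plane, jar, bowl's own z axis and vertical above 0.4 rad).
It also fails if it takes over 72 s, if anything falls off the work surface, if the arm or the gripper's body presses on something with over 40 N, if the wrist force passes 120 N, or if a joint passes its speed limit or range.

## Working session

There is one attempt and no reset: what is moved stays moved. The work goes in short steps, Python scripts to look and compute and a shell command to move; the robot and the scene stay as the last step left them, time stands still between calls to the robot, and variables do not carry over. Pictures are saved under pics/ and viewed, at most 10 in all, crops included, and the job is handed in when it is done.

```bash
mkdir -p pics; python3 - <<'E'
from cell import robot, vision
import cv2,numpy as np
for n in("side","top"):
    im=vision.snapshot(n); cv2.imwrite(f"pics/{n}0.png",im)
    m=vision.camera_model(n); print(n,{k:(np.round(v,3).tolist()) for k,v in m.items()})
print({k:np.round(v,3).tolist() for k,v in robot.get_state().items()})
E
```

```text
side {'vertical_fov': 54.397, 'cx': 277.341, 'cy': 207.455, 'dist': [-0.109, 0.0, 0.0, 0.0, 0.0], 'camera_from_world': [[-0.986, -0.164, 0.001, 543.996], [0.127, -0.762, 0.636, -141.323], [-0.104, 0.627, 0.772, -1287.223], [0.0, 0.0, 0.0, 1.0]]}
top {'vertical_fov': 49.205, 'cx': 281.139, 'cy': 209.697, 'dist': [-0.063, 0.0, 0.0, 0.0, 0.0], 'camera_from_world': [[-0.01, -1.0, 0.01, 10.487], [0.996, -0.01, 0.087, -552.414], [-0.087, 0.011, 0.996, -1224.386], [0.0, 0.0, 0.0, 1.0]]}
{'t': 0.1, 'joint_pos': [-1.278, 0.259, 0.021, 1.334, 0.0, 1.418], 'qd': [0.001, -0.001, 0.001, -0.001, 0.001, 0.002], 'tau': [0.006, -55.669, 34.507, 0.011, -0.0, -0.0], 'eef_pos': [237.073, -496.0, 230.707], 'ee_rot': [0.975, 0.221, -0.0, -0.001], 'contact_force': [0.156, -0.217, -0.024], 'wrist_torque': [-0.004, -0.023, 0.024], 'finger_force': 0.0, 'finger_gap': 85.682}
```

View pics/top0.png

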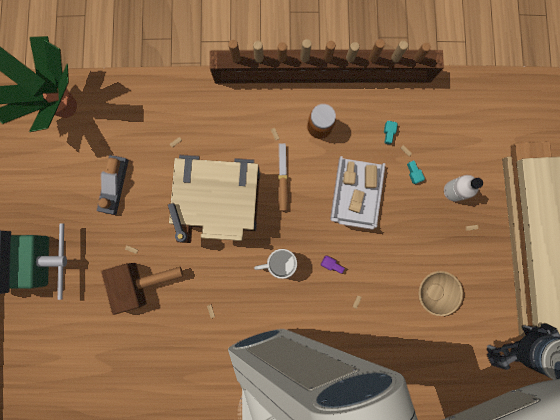

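View pics/side0.png

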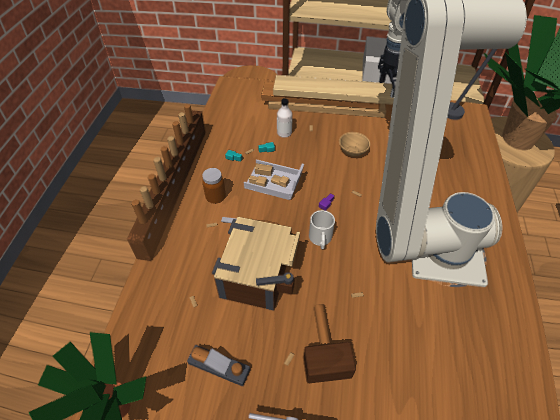

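The top view shows the chest at about (215,195), with the latch bar from (180,238) to (172,205). The tray with the three pale blanks is at (358,192). The purple look-alike is at (333,265) and the turquoise ones at (390,130) and (416,172). The blanks I want are the pale ones on the tray. I'll measure next and make one enlarged crop.

```bash
cat > h.py <<'E'
from cell import robot, vision
import cv2,numpy as np
from scipy.spatial.transform import Rotation as R
def cam(n):
    m=vision.camera_model(n); f=210/np.tan(np.radians(m["vertical_fov"]/2))
    return np.array([[f,0,m["cx"]],[0,f,m["cy"]],[0,0,1]]),np.array(m["dist"]),np.array(m["camera_from_world"])
def ray(n,uv):
    K,d,T=cam(n); p=cv2.undistortPoints(np.array([[uv]],float),K,d)[0,0]
    v=T[:3,:3].T@np.array([p[0],-p[1],-1]); return -T[:3,:3].T@T[:3,3],v
def atz(n,uv,z):
    o,v=ray(n,uv); return o+v*(z-o[2])/v[2]
def proj(n,P):
    K,d,T=cam(n); P=np.atleast_2d(P); F=np.diag([1.,-1,-1])
    q=(P@T[:3,:3].T+T[:3,3])@F
    return cv2.projectPoints(q,np.zeros(3),np.zeros(3),K,d)[0][:,0]
def w(n,loc):
    T=cam(n)[2]; return T[:3,:3].T@(np.array(loc)-T[:3,3])
def pose():
    s=robot.get_state(); return np.array(s["eef_pos"]),R.from_quat(s["ee_rot"])
def rel(p1,R1,p0=None,R0=None):
    """shift/turn in move units from commanded pose p0,R0 to p1,R1"""
    if p0 is None: p0,R0=pose()
    return np.round(np.r_[R0.inv().apply(np.array(p1)-p0)/300,(R0.inv()*R1).as_rotvec()/np.radians(45)],3)
E
python3 - <<'E'
from h import *
ims={n:vision.snapshot(n) for n in("side","top")}
for n in("top","side"):
    for t in("chest","lid_hinge","lid_tab","latch_pivot","latch_tip","tray","tray_grip","tray_nose","blank_a","blank_b","blank_c","chisel","mallet","mug","jar","glue","bowl"):
        for r in vision.look_for(t,n)[:3 if 'blank' in t else 1]: 
            P=w(n,r["location"]); print(n,t,round(r["p"],2),P.round(0),proj(n,P)[0].round(0))
c=cv2.resize(ims["top"][130:260,150:410],(780,390),interpolation=cv2.INTER_CUBIC)
d=cv2.resize(ims["side"][150:310,200:360],(400,400)[::-1],interpolation=cv2.INTER_CUBIC)
cv2.imwrite("pics/c1.png",c);
E
```

```text
top chest 0.78 [574. 174. 127.] [214. 198.]
top lid_hinge 0.94 [586. 169. 125.] [216. 193.]
top lid_tab 0.89 [582. 170. 126.] [216. 195.]
top latch_pivot 0.56 [508. 266. 145.] [176. 225.]
top latch_tip 0.79 [513. 265. 147.] [176. 222.]
top tray 0.96 [ 580. -206.    8.] [357. 199.]
top tray_grip 0.89 [ 584. -208.    5.] [357. 198.]
top tray_nose 0.68 [ 582. -207.    7.] [357. 199.]
top blank_a 0.81 [ 644. -241.   36.] [371. 175.]
top blank_a 0.79 [ 771. -300.   24.] [390. 131.]
top blank_a 0.74 [ 649. -366.   25.] [415. 173.]
top blank_b 0.81 [ 644. -241.   36.] [371. 175.]
top blank_b 0.79 [ 771. -300.   24.] [390. 131.]
top blank_b 0.74 [ 649. -366.   25.] [415. 173.]
top blank_c 0.81 [ 644. -241.   36.] [371. 175.]
top blank_c 0.79 [ 771. -300.   24.] [390. 131.]
top blank_c 0.74 [ 649. -366.   25.] [415. 173.]
top chisel 0.83 [628.   2.  20.] [282. 182.]
top mallet 0.67 [363. 402.  73.] [129. 282.]
top mug 0.72 [407.   6.   7.] [281. 263.]
top jar 0.63 [773. -99. 107.] [320. 122.]
top glue 0.59 [ 598. -469.  105.] [464. 188.]
top bowl 0.82 [ 319. -427.   21.] [441. 294.]
side ches
[... 403 characters left out ...]
 577. -192.   21.] [279. 182.]
side blank_a 0.69 [ 654. -176.   28.] [257. 181.]
side blank_a 0.61 [ 641. -234.   36.] [264. 168.]
side blank_b 0.7 [ 577. -192.   21.] [279. 182.]
side blank_b 0.69 [ 654. -176.   28.] [257. 181.]
side blank_b 0.61 [ 641. -234.   36.] [264. 168.]
side blank_c 0.7 [ 577. -192.   21.] [279. 182.]
side blank_c 0.69 [ 654. -176.   28.] [257. 181.]
side blank_c 0.61 [ 641. -234.   36.] [264. 168.]
side chisel 0.48 [709.  -9.  14.] [231. 218.]
side mallet 0.85 [359. 427.  77.] [325. 357.]
side mug 0.74 [412.  23.  59.] [320. 230.]
side jar 0.84 [782. -87.  82.] [213. 184.]
side glue 0.93 [ 603. -464.   82.] [284. 120.]
side bowl 0.73 [ 324. -444.   35.] [354. 140.]
```

View pics/c1.png

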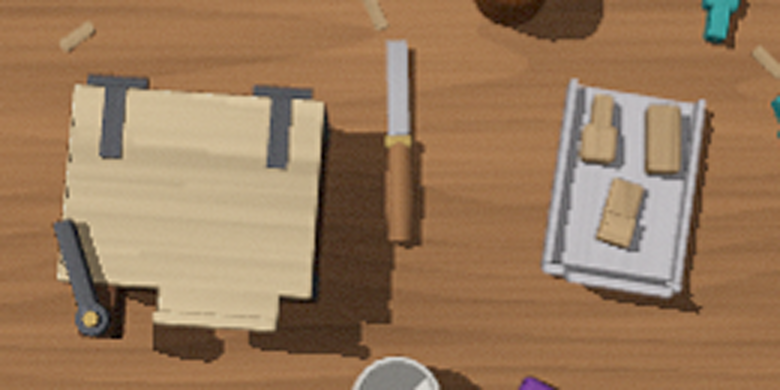

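The crop confirms the pale blanks lie on the tray: stepped (620,212), tapered (600,130) and plain (663,138). The coloured ones are elsewhere on the bench. The tray handle is on the robot side, crop (545,272)-(680,292), and the nose points away. Next I'll fit the poses.

```bash
cat >> h.py <<'E'
from scipy.optimize import least_squares
def fit(obs,x0):
    """obs: list of (cam,(u,v),(local xyz)) -> x,y,yaw"""
    def f(q):
        r=R.from_euler("z",q[2])
        return np.concatenate([(proj(c,r.apply(l)+[q[0],q[1],0])[0]-uv) for c,uv,l in obs])
    s=least_squares(f,x0); return s.x,s.fun.reshape(-1,2)
E
python3 - <<'E'
from h import *
C=lambda u,v:(150+u/3-.33,130+v/3-.33)
ch=[("top",C(75,84),(83,106,125)),("top",C(326,102),(83,-106,125)),("top",C(311,299),(-83,-106,125)),
    ("top",C(91,318),(-113,70,146)),("top",C(277,331),(-113,-80,115)),("top",C(153,326),(-113,20,118))]
q,r=fit(ch,[575,170,-.06]); print(q.round(3),r.round(1).tolist())
tr=[("top",C(572,80),(85,62,30)),("top",C(706,100),(85,-62,30)),("top",C(545,273),(-88,62,30)),("top",C(681,294),(-88,-62,30)),("top",C(565,284),(-100,45,83)),("top",C(674,297),(-100,-45,83))]
q2,r2=fit(tr,[600,-207,-.1]); print(q2.round(3),r2.round(1).tolist())
piv=atz("top",C(91,318),146);tip=atz("top",C(64,223),146);d=tip-piv;print(piv.round(),tip.round(),np.hypot(*d[:2]),np.arctan2(d[1],d[0])-q[2])
# overlay
for n in("side","top"):
    im=cv2.imread(f"pics/{n}0.png")
    def dr(q,P,col):
        p=proj(n,R.from_euler("z",q[2]).apply(np.array(P,float))+[q[0],q[1],0]); cv2.polylines(im,[(p*8).astype(int)],True,col,1,cv2.LINE_AA,3)
    dr(q,[(83,106,125),(83,-106,125),(-83,-106,125),(-83,106,125)],(0,0,255))
    dr(q,[(-113,20,115),(-113,-80,115),(-113,-80,145),(-113,20,145)],(255,0,0))
    dr(q,[(-83,-106,0),(83,-106,0),(83,106,0),(-83,106,0)],(255,0,255))
    dr(q2,[(85,62,0),(85,-62,0),(-85,-62,0),(-85,62,0)],(0,0,255))
    dr(q2,[(85,62,30),(85,-62,30),(-90,-62,30),(-90,62,30)],(0,255,0))
    dr(q2,[(-90,45,30),(-90,-45,30),(-100,-45,83),(-100,45,83)],(255,0,0))
    cv2.imwrite(f"pics/o_{n}.png",im)
a=cv2.resize(cv2.imread("pics/o_side.png")[150:310,205:315],(400,582)); b=cv2.resize(cv2.imread("pics/o_top.png")[145:255,160:390],(400,191))
b2=cv2.imread("pics/o_top.png")[145:255]; L=cv2.resize(b2[:,160:270],(400,400)); Rr=cv2.resize(b2[:,310:400],(400,489))
cv2.imwrite("pics/o1.png",np.hstack([a[:,:400],np.vstack([cv2.resize(L,(291,291)),cv2.resize(b2[:,315:405],(291,291))])]))
E
```

```text
[ 5.86912e+02  1.75672e+02 -8.40000e-02] [[-0.0, -0.0], [-0.3, 0.1], [-0.5, -0.0], [-0.2, 0.1], [-0.2, 0.6], [1.2, -0.7]]
[ 6.00560e+02 -2.05923e+02 -1.61000e-01] [[-0.2, 1.1], [-0.4, 1.3], [-0.0, -1.0], [-0.3, -1.2], [1.5, -0.5], [-0.6, 0.4]]
[480. 254. 146.] [558. 277. 146.] 81.3401599656242 0.36938501497898957
```

View pics/o1.png

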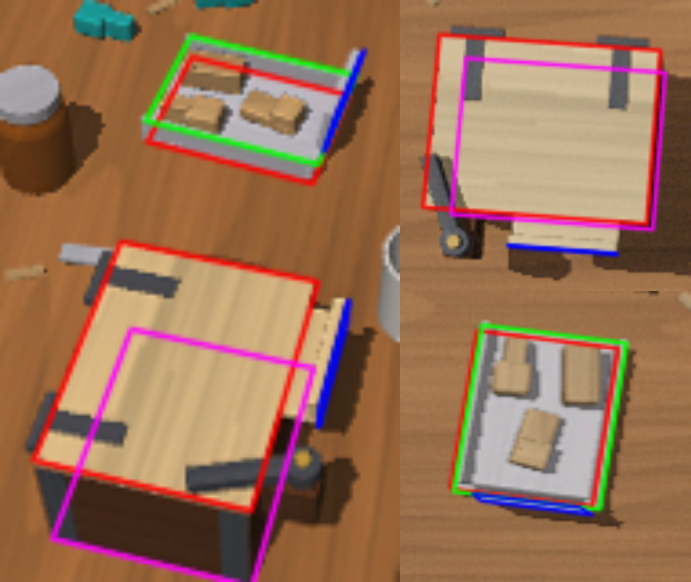

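```bash
cat >> h.py <<'E'
CH=np.array([586.9,175.7,0]);RC=R.from_euler("z",-.084)
TR=np.array([600.5,-206,0]);RT=R.from_euler("z",-.161)
def cw(x,y,z): return RC.apply([x,y,z])+CH
def tool(zx,Rz=RC,flip=False):
    """tool pointing down tilted forward by angle zx (rad), tool x ~ frame x (or -x if flip)"""
    z=np.array([np.sin(zx),0,-np.cos(zx)]); y=np.array([0,-1.,0])
    if flip: y=-y
    return Rz*R.from_matrix(np.c_[np.cross(y,z),y,z])
def say():
    p,r=pose(); s=robot.get_state(); print(round(s["t"],2),p.round(1),r.as_matrix().round(2).tolist(),np.round(s["joint_pos"],2))
E
python3 -m handwheel '[[0.99,-0.88,0,0,0,0],[0.99,-0.88,0,0,0,0],[0.99,-0.88,0,0,0,0],[0.99,-0.88,0,0,0,0],[0.99,-0.88,0,0,0,0],[0.99,-0.88,0,0,0,0],[0.99,-0.88,0,0,0,0],[0.99,-0.88,0,0,0,0],[0.99,-0.88,0,0,0,0],[0.99,-0.88,0,0,0,0],[0.99,-0.88,0,0,0,0]]' 0
python3 - <<'E'
from h import *
say(); print(rel([547,240,200],tool(0)))
E
```

```text
t: 2.82
eef_pos: [392.1, -126.5, 231.6]
ee_rot: [0.975, 0.223, 0.001, -0.0]
contact_force: [-0.2, -0.2, -0.9]
finger_gap: 0.1
finger_force: 0.0
2.82 [ 392.1 -126.5  231.6] [[0.9, 0.44, 0.0], [0.44, -0.9, 0.0], [0.0, -0.0, -1.0]] [-0.52  0.02 -0.26  1.28  0.    2.17]
[ 0.996 -0.875  0.107 -0.    -0.001  0.68 ]
```

```bash

python3 -m handwheel '[[0.99,-0.87,0.1,0,0,-1],[0.99,-0.87,0.1,0,0,-1],[0.99,-0.87,0.1,0,0,-1],[0.99,-0.87,0.1,0,0,-1],[0.99,-0.87,0.1,0,0,-1],[0.99,-0.87,0.1,0,0,-1],[0.99,-0.87,0.1,0,0,-1],[0.99,-0.87,0.1,0,0,-1],[0.99,-0.87,0.1,0,0,-1],[0.99,-0.87,0.1,0,0,-1],[0.99,-0.87,0.1,0,0,-1],[0.99,-0.87,0.1,0,0,-1]]' 0
python3 - <<'E'
from h import *
say(); p,r=pose()
# latch: descend, then arc
piv=np.array([480.3,255.2])
print(rel([547,240,133],r))
for a in (.1,.3,.5,.7,.9,1.05,1.15,1.2): print(a,rel([*(piv+66*np.array([np.cos(a),np.sin(a)])),133],r,np.array([547,240,133]),r))
E
```

```text
t: 3.82
eef_pos: [546.9, 234.1, 200.3]
ee_rot: [0.816, 0.578, -0.001, -0.0]
contact_force: [0.0, 0.7, 0.8]
finger_gap: 0.1
finger_force: 0.0
3.82 [546.9 234.1 200.3] [[0.33, 0.94, -0.0], [0.94, -0.33, -0.0], [-0.0, -0.0, -1.0]] [ 0.26  0.35  0.07  1.3  -0.    2.17]
[ 0.019 -0.006  0.224  0.     0.     0.   ]
0.1 [ 0.067 -0.027 -0.     0.     0.     0.   ]
0.3 [ 0.105 -0.05  -0.     0.     0.     0.   ]
0.5 [ 0.138 -0.079 -0.     0.     0.     0.   ]
0.7 [ 0.164 -0.115 -0.     0.     0.     0.   ]
0.9 [ 0.182 -0.155 -0.     0.     0.     0.   ]
1.05 [ 0.19  -0.187 -0.     0.     0.     0.   ]
1.15 [ 0.193 -0.208  0.     0.     0.     0.   ]
1.2 [ 0.194 -0.219  0.     0.     0.     0.   ]
```

```bash

python3 -m handwheel '[[0.02,-0.006,0.15,0,0,0],[0.02,-0.006,0.22,0,0,0],[0.02,-0.006,0.223,0,0,0],[0.02,-0.006,0.223,0,0,0],[0.06,-0.02,0.223,0,0,0],[0.09,-0.033,0.223,0,0,0],[0.125,-0.055,0.223,0,0,0],[0.157,-0.085,0.223,0,0,0],[0.183,-0.12,0.223,0,0,0],[0.201,-0.16,0.223,0,0,0],[0.209,-0.193,0.223,0,0,0],[0.213,-0.225,0.223,0,0,0],[0.213,-0.225,0.223,0,0,0],[0.213,-0.225,0.223,0,0,0]]' 0
python3 - <<'E'
from h import *
say(); im=vision.snapshot("top"); cv2.imwrite("pics/l1.png",cv2.resize(im[130:280,130:330],(800,600),interpolation=cv2.INTER_CUBIC))
E
```

```text
t: 4.98
eef_pos: [503.6, 316.6, 134.6]
ee_rot: [0.816, 0.578, 0.0, -0.0]
contact_force: [0.2, -0.2, 0.9]
finger_gap: 0.0
finger_force: 0.0
4.98 [503.6 316.6 134.6] [[0.33, 0.94, 0.0], [0.94, -0.33, 0.0], [0.0, -0.0, -1.0]] [ 0.42  0.38 -0.06  1.14  0.    2.33]
```

View pics/l1.png

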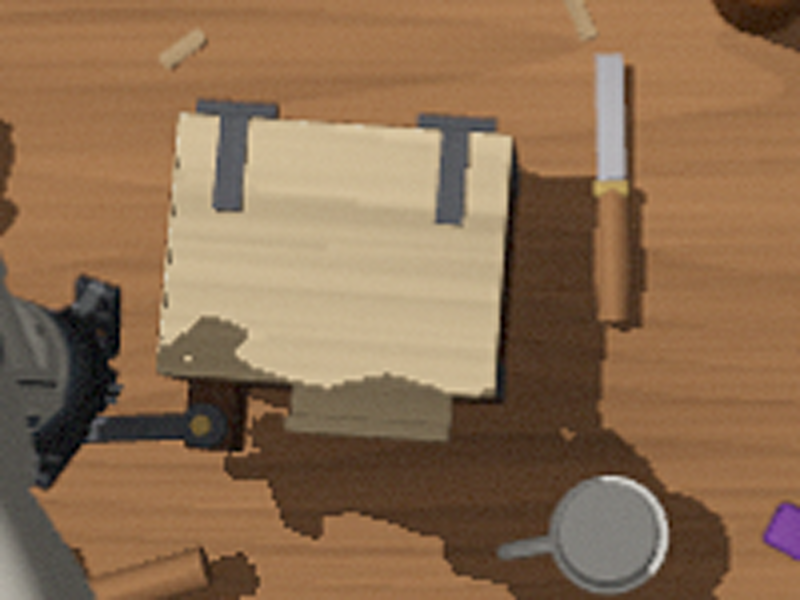

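Latch is at about 1.65 rad (bar from (200,425) to (95,430) in the crop), so it is clear, and the lid is still shut. Now I'll lift off and reorient for the tab.

```bash

python3 -m handwheel '[[0,0,-0.1,0,0,0],[0,0,-0.24,0,0,0],[0,0,-0.33,0,0,-0.2],[0,0,-0.33,0,0,-1],[0,0,-0.33,0,0,-1],[0,0,-0.33,0,0,-1],[0,0,-0.33,0,0,-1],[0,0,-0.33,0,0,-1],[0,0,-0.33,0,0,-1]]' 0
python3 - <<'E'
from h import *
say(); print(rel(cw(-150,-20,230),tool(0,flip=True)))
E
```

```text
t: 5.78
eef_pos: [504.8, 315.8, 233.3]
ee_rot: [0.531, 0.848, 0.0, -0.0]
contact_force: [0.6, -0.2, 0.2]
finger_gap: 0.1
finger_force: 0.0
5.78 [504.8 315.8 233.3] [[-0.44, 0.9, -0.0], [0.9, 0.44, 0.0], [0.0, -0.0, -1.0]] [0.42 0.34 0.14 1.37 0.   1.54]
[-0.341 -0.422  0.011  0.    -0.    -1.317]
```

```bash

python3 -m handwheel '[[-0.34,-0.42,0,0,0,-1],[-0.34,-0.42,0,0,0,-1],[-0.34,-0.42,0,0,0,-1],[-0.34,-0.42,0,0,0,-1],[-0.34,-0.42,0,0,0,-1],[-0.34,-0.42,0,0,0,-1],[-0.34,-0.42,0,0,0,-1],[-0.34,-0.42,0,0,0,-1]]' 0
python3 - <<'E'
from h import *
say(); print(rel(cw(-150,-20,200),tool(np.pi/4,flip=True)))
E
```

```text
t: 6.45
eef_pos: [434.9, 169.2, 233.6]
ee_rot: [0.169, 0.986, 0.0, 0.0]
contact_force: [0.0, 0.8, -0.3]
finger_gap: -0.2
finger_force: 0.0
6.45 [434.9 169.2 233.6] [[-0.94, 0.33, 0.0], [0.33, 0.94, 0.0], [-0.0, 0.0, -1.0]] [ 0.19  0.12 -0.16  1.3   0.    0.53]
[-0.003 -0.002  0.112 -0.127 -0.994 -0.308]
```

```bash

python3 -m handwheel '[[0,0,0.11,-0.127,-0.994,-0.308],[0,0,0.11,-0.127,-0.994,-0.308],[0,0,0.11,-0.127,-0.994,-0.308],[0,0,0.11,-0.127,-0.994,-0.308],[0,0,0.11,-0.127,-0.994,-0.308],[0,0,0.11,-0.127,-0.994,-0.308],[0,0,0.11,-0.127,-0.994,-0.308],[0,0,0.11,-0.127,-0.994,-0.308]]' 0
python3 - <<'E'
from h import *
say(); T=tool(np.pi/4,flip=True)
for a in [(-150,-20,120),(-150,-20,80),(-125,-20,80),(-107,-20,85)]: print(a,rel(cw(*a),T))
E
```

```text
t: 7.12
eef_pos: [431.1, 169.0, 197.5]
ee_rot: [0.038, 0.923, -0.017, 0.382]
contact_force: [-1.0, 0.1, -2.0]
finger_gap: 0.0
finger_force: 0.0
7.12 [431.1 169.  197.5] [[-0.71, 0.08, 0.7], [0.06, 1.0, -0.06], [-0.71, -0.0, -0.71]] [ 0.4  -0.21 -0.86  0.2  -0.34  0.36]
(-150, -20, 120) [ 0.172 -0.001  0.194 -0.001 -0.001  0.002]
(-150, -20, 80) [ 0.266 -0.     0.288 -0.001 -0.001  0.002]
(-125, -20, 80) [ 0.207 -0.     0.347 -0.001 -0.001  0.002]
(-107, -20, 85) [ 0.153 -0.001  0.378 -0.001 -0.001  0.002]
```

```bash

python3 -m handwheel '[[0.1,0,0.1,0,0,0],[0.172,0,0.194,0,0,0],[0.266,0,0.288,0,0,0],[0.266,0,0.288,0,0,0],[0.266,0,0.288,0,0,0],[0.207,0,0.347,0,0,0],[0.16,0,0.375,0,0,0],[0.16,0,0.375,0,0,0],[0.16,0,0.375,0,0,0]]' 0
python3 - <<'E'
from h import *
say(); T=tool(np.pi/4,flip=True); p,r=pose(); print(RC.inv().apply(p-CH))
H=np.array([83,115])
for th in np.arange(0,1.75,.1):
    if th<np.pi/4: t=H+196*np.array([-np.cos(th),np.sin(th)])+[6.4,-21.9]
    else:
        rho=176-40*(th-.785); t=H+rho*np.array([-np.cos(th),np.sin(th)])-7.8
    print(round(th,2),t.round(),rel(cw(t[0],-20,t[1]),T)[:3])
E
```

```text
t: 7.87
eef_pos: [480.8, 165.7, 88.9]
ee_rot: [0.04, 0.923, -0.016, 0.383]
contact_force: [-1.1, -0.2, -0.5]
finger_gap: 0.0
finger_force: 0.0
7.87 [480.8 165.7  88.9] [[-0.7, 0.09, 0.71], [0.06, 1.0, -0.06], [-0.71, 0.0, -0.71]] [ 0.33  0.06 -1.02 -0.26 -0.29  0.31]
[-104.83960337  -18.86488058   88.94722611]
0.0 [-107.   93.] [-0.006 -0.004 -0.014]
0.1 [-106.  113.] [-0.054 -0.004 -0.058]
0.2 [-103.  132.] [-0.107 -0.004 -0.096]
0.3 [-98. 151.] [-0.163 -0.003 -0.13 ]
0.4 [-91. 169.] [-0.222 -0.003 -0.157]
0.5 [-83. 187.] [-0.284 -0.003 -0.178]
0.6 [-72. 204.] [-0.347 -0.003 -0.194]
0.7 [-61. 219.] [-0.412 -0.003 -0.202]
0.8 [-47. 233.] [-0.476 -0.003 -0.203]
0.9 [-31. 241.] [-0.533 -0.003 -0.186]
1.0 [-15. 248.] [-0.586 -0.002 -0.163]
1.1 [  1. 253.] [-0.636 -0.002 -0.136]
1.2 [ 17. 256.] [-0.682 -0.002 -0.104]
1.3 [ 34. 257.] [-0.722 -0.002 -0.069]
1.4 [ 49. 256.] [-0.758 -0.002 -0.03 ]
1.5 [ 65. 254.] [-0.789 -0.002  0.011]
1.6 [ 79. 251.] [-0.815 -0.002  0.054]
1.7 [ 93. 245.] [-0.835 -0.001  0.099]
```

```bash

python3 -m handwheel '[[-0.03,0,-0.036,0,0,0],[-0.054,0,-0.058,0,0,0],[-0.08,0,-0.077,0,0,0],[-0.107,0,-0.096,0,0,0],[-0.163,0,-0.13,0,0,0],[-0.222,0,-0.157,0,0,0],[-0.284,0,-0.178,0,0,0],[-0.347,0,-0.194,0,0,0],[-0.412,0,-0.202,0,0,0],[-0.476,0,-0.203,0,0,0],[-0.476,0,-0.203,0,0,0]]' 0
python3 - <<'E'
from h import *
say(); T=tool(np.pi/4,flip=True); p,r=pose(); print(RC.inv().apply(p-CH),robot.get_state()["contact_force"])
im=vision.snapshot("side"); cv2.imwrite("pics/s2.png",im[100:340,150:450])
H=np.array([83,115])
for th in np.arange(.8,1.75,.1):
        rho=176-40*(th-.785); t=H+rho*np.array([-np.cos(th),np.sin(th)])-7.8
        print(round(th,2),t.round(),rel(cw(t[0],-20,t[1]),T)[:3])
E
```

```text
t: 8.78
eef_pos: [539.2, 161.5, 236.1]
ee_rot: [0.04, 0.922, -0.015, 0.385]
contact_force: [-0.4, 0.8, 1.5]
finger_gap: -0.3
finger_force: 0.4
8.78 [539.2 161.5 236.1] [[-0.7, 0.08, 0.71], [0.06, 1.0, -0.06], [-0.71, 0.0, -0.7]] [ 0.27 -0.09 -0.67  0.23 -0.25  0.26]
[-46.31261653 -18.1460187  236.11424122] [-0.35526233  0.80213549  1.46240108]
0.8 [-47. 233.] [-0.001 -0.005  0.003]
0.9 [-31. 241.] [-0.057 -0.005  0.02 ]
1.0 [-15. 248.] [-0.111 -0.005  0.043]
1.1 [  1. 253.] [-0.161 -0.005  0.07 ]
1.2 [ 17. 256.] [-0.206 -0.005  0.102]
1.3 [ 34. 257.] [-0.247 -0.005  0.138]
1.4 [ 49. 256.] [-0.283 -0.005  0.176]
1.5 [ 65. 254.] [-0.314 -0.005  0.217]
1.6 [ 79. 251.] [-0.339 -0.005  0.261]
1.7 [ 93. 245.] [-0.36  -0.004  0.305]
```

View pics/s2.png

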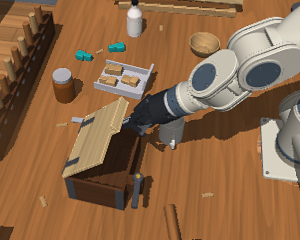

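The lid is on the fingertips at about 0.75 rad (crop (95,140)). I'll keep following the arc past the tipping point.

```bash

python3 -m handwheel '[[-0.03,0,0.01,0,0,0],[-0.057,0,0.02,0,0,0],[-0.111,0,0.043,0,0,0],[-0.161,0,0.07,0,0,0],[-0.206,0,0.102,0,0,0],[-0.247,0,0.138,0,0,0],[-0.283,0,0.176,0,0,0],[-0.3,0,0.197,0,0,0],[-0.314,0,0.217,0,0,0],[-0.327,0,0.24,0,0,0],[-0.339,0,0.261,0,0,0],[-0.35,0,0.283,0,0,0],[-0.36,0,0.305,0,0,0],[-0.36,0,0.305,0,0,0],[-0.36,0,0.305,0,0,0]]' 0
python3 - <<'E'
from h import *
say(); p,r=pose(); print(RC.inv().apply(p-CH),robot.get_state()["contact_force"])
print(rel(cw(-60,-20,300),r), rel(cw(-60,-60,300),tool(0,flip=True)))
E
```

```text
t: 10.08
eef_pos: [678.4, 149.2, 242.0]
ee_rot: [0.039, 0.923, -0.016, 0.382]
contact_force: [-0.8, -0.7, -0.1]
finger_gap: 0.4
finger_force: 0.0
10.08 [678.4 149.2 242. ] [[-0.71, 0.08, 0.7], [0.06, 1.0, -0.06], [-0.71, -0.0, -0.71]] [ 0.17  0.12 -0.44  0.25 -0.18  0.18]
[ 93.41362901 -18.71523432 241.98533821] [-0.79961263 -0.74334728 -0.11977937]
[ 0.225 -0.005 -0.498  0.     0.     0.   ] [ 0.225 -0.138 -0.498 -0.001  0.999 -0.001]
```

```bash

python3 -m handwheel '[[0.06,0,-0.13,0,0,0],[0.12,0,-0.26,0,0,0],[0.17,-0.05,-0.38,0,0.1,0],[0.225,-0.138,-0.498,0,0.7,0],[0.225,-0.138,-0.498,0,0.7,0],[0.225,-0.138,-0.498,0,0.7,0],[0.225,-0.138,-0.498,0,0.7,0],[0.225,-0.138,-0.498,0,0.7,0],[0.225,-0.138,-0.498,0,0.7,0]]' 1
python3 - <<'E'
from h import *
say(); G=RT.apply([-95.8,0,65.1])+TR; T=tool(np.radians(10),RT,True); ax=T.apply([0,0,1]); print(G)
print(rel(G-ax*140,T), rel(G+19*ax,T,G-ax*140,T))
im=vision.snapshot("top"); cv2.imwrite("pics/t2.png",cv2.resize(im[130:260,150:410],(780,390),interpolation=cv2.INTER_CUBIC))
E
```

```text
t: 10.83
eef_pos: [523.6, 120.7, 299.6]
ee_rot: [0.042, 0.992, -0.005, 0.117]
contact_force: [-0.7, 0.4, -0.3]
finger_gap: 85.7
finger_force: 0.0
10.83 [523.6 120.7 299.6] [[-0.97, 0.09, 0.23], [0.08, 1.0, -0.02], [-0.23, -0.0, -0.97]] [ 0.09  0.07 -0.06  1.2  -0.04  0.17]
[ 505.93893622 -190.64274708   65.1       ]
[ 0.125 -1.033  0.302  0.019  0.078  0.094] [-0.    0.    0.53  0.    0.    0.  ]
```

View pics/t2.png

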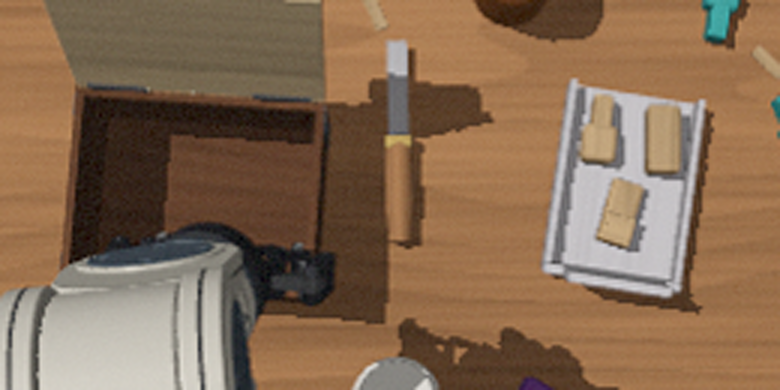

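Lid stands open, leaning back. The closing axis has to lie along the tray's x, so I'll turn the tool about 95° on the way to the flange.

```bash
cat >> h.py <<'E'
def grip(Rt,lean=np.radians(10)):
    z=np.array([np.sin(lean),0,-np.cos(lean)]); x=np.array([0,1.,0])
    return Rt*R.from_matrix(np.c_[x,np.cross(z,x),z])
G0=RT.apply([-95.8,0,65.1])+TR
E
python3 -m handwheel '[[0.06,-0.6,0.1,0,0.3,1],[0.06,-0.6,0.1,0,0.3,1],[0.06,-0.6,0.1,0,0.3,1],[0.06,-0.6,0.1,0,0.3,1],[0.06,-0.6,0.1,0,0.3,1],[0.06,-0.6,0.1,0,0.3,1],[0.06,-0.6,0.1,0,0.3,1],[0.06,-0.6,0.1,0,0.3,1]]' 0.5
python3 - <<'E'
from h import *
say(); T=grip(RT); ax=T.apply([0,0,1]); print(rel(G0-ax*120,T))
E
```

```text
t: 11.55
eef_pos: [495.8, -57.8, 266.8]
ee_rot: [0.42, 0.907, 0.045, -0.003]
contact_force: [-0.0, -0.5, 1.0]
finger_gap: 42.8
finger_force: 0.0
11.55 [495.8 -57.8 266.8] [[-0.65, 0.76, 0.03], [0.76, 0.64, 0.08], [0.04, 0.08, -1.0]] [-0.34  0.15 -0.03  1.39  0.09  0.53]
[-0.318 -0.326  0.24  -0.139 -0.191  1.088]
```

```bash

python3 -m handwheel '[[-0.318,-0.326,0.24,-0.13,-0.175,1],[-0.318,-0.326,0.24,-0.13,-0.175,1],[-0.318,-0.326,0.24,-0.13,-0.175,1],[-0.318,-0.326,0.24,-0.13,-0.175,1],[-0.318,-0.326,0.24,-0.13,-0.175,1],[-0.318,-0.326,0.24,-0.13,-0.175,1],[-0.318,-0.326,0.24,-0.13,-0.175,1],[-0.318,-0.326,0.24,-0.13,-0.175,1]]' 0.5
python3 - <<'E'
from h import *
say(); T=grip(RT); ax=T.apply([0,0,1]); print(rel(G0-ax*70,T),rel(G0+ax*18,T))
P=G0-ax*120; print(proj("side",G0),proj("top",G0))
im=vision.snapshot("side"); cv2.imwrite("pics/s3.png",cv2.resize(im[100:240,210:370],(640,560),interpolation=cv2.INTER_CUBIC))
E
```

```text
t: 12.22
eef_pos: [485.5, -185.7, 184.0]
ee_rot: [0.734, 0.674, 0.057, 0.062]
contact_force: [0.3, -0.7, -0.0]
finger_gap: 42.7
finger_force: 0.0
12.22 [ 485.5 -185.7  184. ] [[0.09, 0.98, 0.17], [1.0, -0.08, -0.01], [-0.0, 0.17, -0.99]] [-0.57  0.12 -0.29  1.01  0.08  1.09]
[-0.008  0.     0.169 -0.007 -0.016  0.095] [-0.011  0.002  0.462 -0.007 -0.016  0.095]
[[299.45856468 175.68816339]] [[355.73709207 225.23587341]]
```

View pics/s3.png

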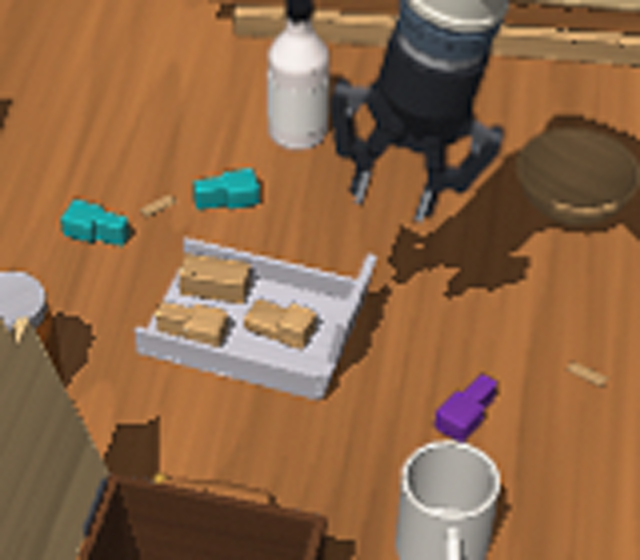

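The fingertips at crop (360,190) and (428,210) straddle the flange line (375,258)-(335,370), and no blank is near them. Descend and pinch.

```bash

python3 -m handwheel '[[-0.008,0,0.09,0,-0.016,0.095],[-0.008,0,0.17,0,-0.016,0.095],[-0.01,0,0.25,0,-0.016,0.095],[-0.01,0,0.32,0,-0.016,0.095],[-0.01,0,0.38,0,-0.016,0.095],[-0.01,0,0.42,0,-0.016,0.095],[-0.01,0,0.45,0,-0.016,0.095],[-0.01,0.002,0.46,0,-0.016,0.095],[-0.01,0.002,0.46,0,-0.016,0.095]]' 0.5 &&
python3 -m handwheel '[[0,0,0,0,0,0],[0,0,0,0,0,0],[0,0,0,0,0,0],[0,0,0,0,0,0],[0,0,0,0,0,0],[0,0,0,0,0,0],[0,0,0,0,0,0],[0,0,0,0,0,0]]' 0
python3 - <<'E'
from h import *
say(); p,r=pose(); print(p-r.apply([0,0,19])-G0, robot.get_state()["contact_force"])
for dz in (10,40): print(rel(p+[0,0,dz],r))
E
```

```text
t: 13.02
eef_pos: [509.6, -191.3, 47.4]
ee_rot: [0.759, 0.646, 0.054, 0.063]
contact_force: [1.3, 0.1, -0.0]
finger_gap: 42.8
finger_force: 0.0
t: 13.68
eef_pos: [511.0, -192.4, 49.1]
ee_rot: [0.759, 0.645, 0.055, 0.064]
contact_force: [4.4, 0.1, 7.6]
finger_gap: 7.1
finger_force: 59.9
13.68 [ 511.  -192.4   49.1] [[0.16, 0.97, 0.17], [0.99, -0.16, -0.03], [0.0, 0.17, -0.99]] [-0.55  0.28 -0.47  0.67  0.06  1.19]
[ 1.91686094 -1.21228948  2.72874514] [4.35036779 0.11213057 7.63699893]
[ 0.     0.006 -0.033  0.     0.     0.   ]
[ 0.     0.023 -0.131  0.     0.     0.   ]
```

```bash

python3 -m handwheel '[[0,0,-0.004,0,0,0],[0,0.002,-0.013,0,0,0],[0,0.005,-0.03,0,0,0],[0,0.009,-0.052,0,0,0],[0,0.014,-0.08,0,0,0],[0,0.02,-0.115,-0.01,0,0],[0,0.027,-0.155,-0.03,0,0],[0,0.035,-0.197,-0.06,0,0],[0,0.042,-0.24,-0.09,0,0],[0,0.05,-0.28,-0.12,0,0],[0,0.056,-0.32,-0.15,0,0],[0,0.063,-0.36,-0.18,0,0],[0,0.069,-0.395,-0.2,0,0],[0,0.075,-0.425,-0.22,0,0],[0,0.079,-0.45,-0.22,0,0],[0,0.083,-0.472,-0.22,0,0],[0,0.086,-0.485,-0.22,0,0],[0,0.087,-0.49,-0.22,0,0]]' 0
python3 - <<'E'
from h import *
say(); print(robot.get_state()["contact_force"],robot.get_state()["wrist_torque"],robot.get_state()["finger_gap"])
# tray pose from vision & blanks
im=vision.snapshot("top"); cv2.imwrite("pics/t4.png",im); im=vision.snapshot("side"); cv2.imwrite("pics/s4.png",im)
a=cv2.resize(im[60:220,200:360],(400,400),interpolation=cv2.INTER_CUBIC); b=cv2.resize(cv2.imread("pics/t4.png")[120:280,280:440],(400,400),interpolation=cv2.INTER_CUBIC)
cv2.imwrite("pics/st4.png",np.hstack([a,b]))
E
```

```text
t: 15.18
eef_pos: [511.3, -192.4, 197.5]
ee_rot: [0.751, 0.638, 0.11, 0.128]
contact_force: [0.5, 0.4, -3.8]
finger_gap: 7.2
finger_force: 58.5
15.18 [ 511.3 -192.4  197.5] [[0.16, 0.93, 0.33], [0.99, -0.15, -0.05], [0.0, 0.33, -0.94]] [-0.59  0.06 -0.37  0.83  0.14  1.17]
[ 0.45088267  0.39504584 -3.84551284] [0.13969074 0.82098825 0.03878062] 7.235910705761151
```

View pics/st4.png

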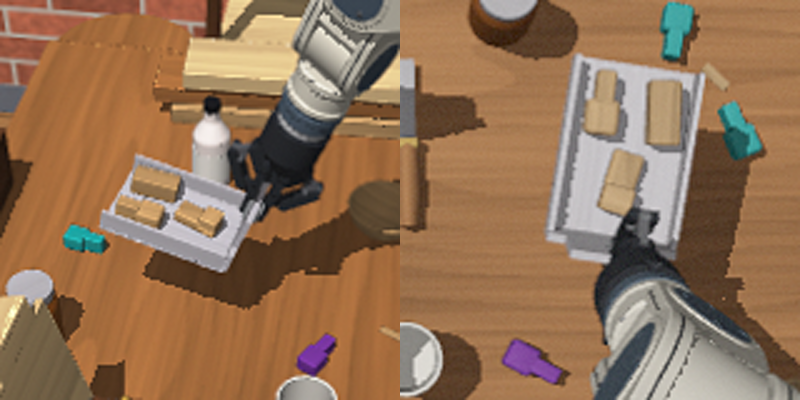

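The tray is lifted with its nose up and all three blanks are in place (right half: (600,100), (665,110), (622,180)). The front finger at (640,215) is well above the floor. Now I'll plan the turn towards the chest.

```bash
cat >> h.py <<'E'
def tp(grip_chest,nosedown,yaw=np.pi/2):
    """TCP pose for tray with grip at chest coords, nose-down angle (rad), nose toward chest yaw"""
    Rt=RC*R.from_euler("z",yaw)*R.from_euler("y",nosedown); T=grip(Rt)
    return cw(*grip_chest)+T.apply([0,0,19]),T
E
cat > turn.py <<'E'
from h import *
import sys
from scipy.spatial.transform import Slerp
p,r=pose(); say(); pA,TA=tp((0,-235,235),np.radians(-10)); n=int(sys.argv[1])
d=(r.inv()*TA).as_rotvec(); print("tot",np.degrees(np.linalg.norm(d)))
S=Slerp([0,1],R.concatenate([r,TA])); print(rel(p+(pA-p)/n,S(1/n)))
E
python3 turn.py 3
```

```text
15.28 [ 511.1 -192.2  196.7] [[0.16, 0.93, 0.33], [0.99, -0.15, -0.05], [0.0, 0.33, -0.94]] [-0.59  0.06 -0.37  0.83  0.14  1.17]
tot 94.48645209279557
[ 0.164  0.042 -0.009 -0.003  0.235 -0.659]
```

```bash

python3 -m handwheel '[[0.002,0,0,0,0.002,-0.007],[0.006,0.002,0,0,0.009,-0.026],[0.014,0.004,-0.001,0,0.02,-0.056],[0.024,0.006,-0.001,0,0.034,-0.096],[0.036,0.009,-0.002,0,0.05,-0.142],[0.047,0.012,-0.002,0,0.067,-0.189],[0.059,0.015,-0.003,0,0.084,-0.237],[0.071,0.018,-0.004,0,0.101,-0.284],[0.083,0.021,-0.005,0,0.118,-0.332],[0.094,0.024,-0.005,0,0.135,-0.379],[0.106,0.027,-0.006,0,0.152,-0.427],[0.118,0.03,-0.006,0,0.169,-0.474],[0.13,0.033,-0.007,0,0.186,-0.522],[0.141,0.036,-0.008,0,0.203,-0.569],[0.153,0.039,-0.008,0,0.22,-0.617],[0.164,0.042,-0.009,0,0.235,-0.659]]' 0
python3 turn.py 2
```

```text
t: 16.62
eef_pos: [529.9, -145.3, 203.5]
ee_rot: [0.549, 0.819, 0.142, 0.093]
contact_force: [0.8, 0.3, -3.6]
finger_gap: 7.1
finger_force: 58.5
16.62 [ 529.9 -145.3  203.5] [[-0.38, 0.87, 0.31], [0.92, 0.36, 0.13], [0.0, 0.33, -0.94]] [-0.57  0.12 -0.28  0.98  0.28  0.64]
tot 62.811442344422545
[ 0.12   0.118  0.018 -0.004  0.234 -0.658]
```

```bash

python3 -m handwheel '[[0.008,0.008,0.001,0,0.016,-0.046],[0.017,0.016,0.002,0,0.033,-0.092],[0.025,0.025,0.004,0,0.05,-0.139],[0.034,0.033,0.005,0,0.066,-0.185],[0.042,0.042,0.006,0,0.083,-0.233],[0.051,0.05,0.008,0,0.1,-0.28],[0.06,0.058,0.009,0,0.117,-0.329],[0.069,0.067,0.01,0,0.134,-0.376],[0.077,0.075,0.011,0,0.15,-0.423],[0.086,0.084,0.013,0,0.167,-0.47],[0.094,0.092,0.014,0,0.184,-0.517],[0.103,0.1,0.015,0,0.2,-0.564],[0.111,0.109,0.017,0,0.217,-0.611],[0.12,0.118,0.018,0,0.234,-0.658]]' 0
python3 turn.py 1
```

```text
t: 17.78
eef_pos: [549.0, -98.9, 210.4]
ee_rot: [0.306, 0.937, 0.162, 0.051]
contact_force: [-0.7, -0.6, -4.0]
finger_gap: 7.5
finger_force: 58.5
17.78 [549.  -98.9 210.4] [[-0.81, 0.56, 0.2], [0.59, 0.76, 0.27], [0.0, 0.34, -0.94]] [-0.51  0.22 -0.13  1.18  0.34  0.13]
tot 31.39497144513182
[ 0.042  0.161  0.034 -0.007  0.233 -0.658]
```

```bash

python3 -m handwheel '[[0.003,0.011,0.002,0,0.016,-0.046],[0.006,0.023,0.005,0,0.033,-0.092],[0.009,0.034,0.007,0,0.05,-0.139],[0.012,0.046,0.009,0,0.066,-0.185],[0.015,0.057,0.012,0,0.083,-0.233],[0.018,0.068,0.014,0,0.1,-0.28],[0.021,0.08,0.017,0,0.117,-0.329],[0.024,0.091,0.019,0,0.134,-0.376],[0.027,0.103,0.022,0,0.15,-0.423],[0.03,0.113,0.024,0,0.167,-0.47],[0.033,0.126,0.027,0,0.184,-0.517],[0.036,0.137,0.029,0,0.2,-0.564],[0.038,0.146,0.031,0,0.213,-0.6],[0.04,0.153,0.032,0,0.223,-0.63],[0.041,0.158,0.033,0,0.23,-0.648],[0.042,0.161,0.034,0,0.233,-0.658],[0.042,0.161,0.034,0,0.233,-0.658],[0.042,0.161,0.034,0,0.233,-0.658]]' 0
python3 - <<'E'
from h import *
say(); ims=[vision.snapshot(n) for n in("side","top")]
cv2.imwrite("pics/st5.png",np.hstack([cv2.resize(ims[0][120:320,180:380],(400,400),interpolation=cv2.INTER_CUBIC),cv2.resize(ims[1][120:280,180:340],(400,400),interpolation=cv2.INTER_CUBIC)]))
E
```

```text
t: 19.28
eef_pos: [567.6, -52.0, 217.2]
ee_rot: [0.043, 0.984, 0.171, 0.006]
contact_force: [0.6, 0.6, -3.5]
finger_gap: 7.0
finger_force: 61.0
19.28 [567.6 -52.  217.2] [[-1.0, 0.08, 0.03], [0.09, 0.94, 0.34], [0.0, 0.34, -0.94]] [-0.41  0.34  0.06  1.4   0.33 -0.34]
```

View pics/st5.png

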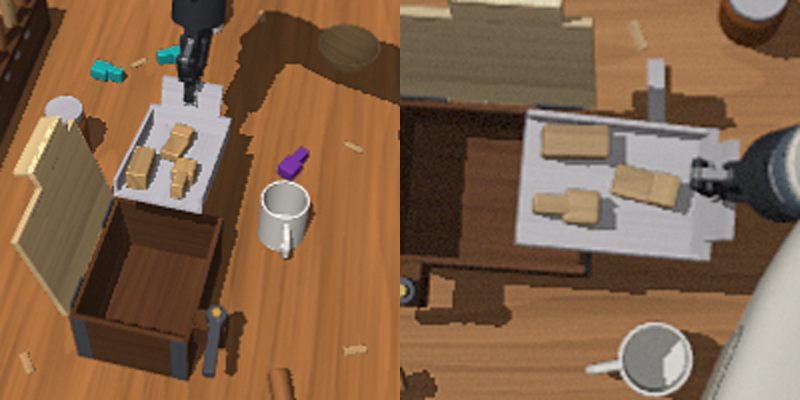

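The tray is level over the chest with its nose past the right wall (top view (525,185)). The blanks are still on it, and latch and lid are clear. Next: pour waypoints.

```bash
cat >> h.py <<'E'
def noseto(phi,y,z,x=0):
    c,s=np.cos(phi),np.sin(phi); return tp((x,y-180.8*c+59.1*s,z+180.8*s+59.1*c),phi)
E
python3 - <<'E'
from h import *
p0,r0=pose()
for f,y,z in [(-10,-47,208),(-3,-50,180),(4,-54,160),(11,-57,145),(18,-58,133),(25,-58,125)]: print(f,rel(*noseto(np.radians(f),y,z)))
a=noseto(np.radians(25),-58,125)
for f,y,z in [(30,-58,122),(37,-58,120),(44,-58,120),(50,-58,120),(55,-58,120)]: print(f,rel(*noseto(np.radians(f),y,z),*a),noseto(np.radians(f),y,z)[0].round())
E
```

```text
-10 [-0.001 -0.001  0.001 -0.006 -0.001 -0.005]
-3 [-0.001 -0.009  0.019  0.149 -0.001 -0.005]
4 [-0.001 -0.004  0.015  0.305 -0.002 -0.005]
11 [-0.001  0.017  0.002  0.46  -0.002 -0.005]
18 [-0.001  0.055 -0.012  0.616 -0.002 -0.005]
25 [-0.     0.106 -0.031  0.771 -0.002 -0.004]
30 [ 0.     0.025 -0.038  0.111 -0.     0.   ] [571. -15. 246.]
37 [ 0.     0.065 -0.095  0.267 -0.     0.   ] [572.   1. 259.]
44 [ 0.     0.111 -0.153  0.422 -0.    -0.   ] [574.  19. 272.]
50 [ 0.     0.156 -0.198  0.556 -0.    -0.   ] [575.  35. 282.]
55 [ 0.     0.197 -0.232  0.667 -0.     0.   ] [576.  49. 289.]
```

```bash

python3 -m handwheel '[[0,-0.002,0.004,0.03,0,0],[0,-0.005,0.011,0.09,0,0],[0,-0.009,0.019,0.149,0,0],[0,-0.008,0.018,0.2,0,0],[0,-0.006,0.017,0.25,0,0],[0,-0.004,0.015,0.305,0,0],[0,0.003,0.011,0.357,0,0],[0,0.01,0.007,0.409,0,0],[0,0.017,0.002,0.46,0,0],[0,0.03,-0.003,0.512,0,0],[0,0.042,-0.008,0.564,0,0],[0,0.055,-0.012,0.616,0,0],[0,0.072,-0.018,0.668,0,0],[0,0.09,-0.025,0.72,0,0],[0,0.106,-0.031,0.771,0,0]]' 0 &&
python3 -m handwheel '[[0,0.013,-0.02,0.056,0,0],[0,0.025,-0.038,0.111,0,0],[0,0.038,-0.057,0.163,0,0],[0,0.051,-0.076,0.215,0,0],[0,0.065,-0.095,0.267,0,0],[0,0.088,-0.124,0.345,0,0],[0,0.111,-0.153,0.422,0,0],[0,0.133,-0.175,0.489,0,0],[0,0.156,-0.198,0.556,0,0],[0,0.156,-0.198,0.556,0,0],[0,0.156,-0.198,0.556,0,0],[0,0.156,-0.198,0.556,0,0],[0,0.156,-0.198,0.556,0,0],[0,0.156,-0.198,0.556,0,0],[0,0.156,-0.198,0.556,0,0]]' 0
python3 - <<'E'
from h import *
say(); ims=[vision.snapshot(n) for n in("side","top")]
cv2.imwrite("pics/st6.png",np.hstack([cv2.resize(ims[0][120:320,180:380],(400,400),interpolation=cv2.INTER_CUBIC),cv2.resize(ims[1][120:280,160:320],(400,400),interpolation=cv2.INTER_CUBIC)]))
E
```

```text
t: 20.63
eef_pos: [569.9, -24.8, 237.2]
ee_rot: [0.043, 0.99, -0.131, -0.006]
contact_force: [-0.1, 0.9, -4.0]
finger_gap: 7.4
finger_force: 61.1
t: 21.88
eef_pos: [575.2, 34.3, 282.4]
ee_rot: [0.041, 0.939, -0.341, -0.016]
contact_force: [-0.3, -0.6, -2.3]
finger_gap: 7.3
finger_force: 61.3
21.88 [575.2  34.3 282.4] [[-1.0, 0.07, -0.06], [0.09, 0.76, -0.64], [0.0, -0.64, -0.77]] [ 0.23  0.45  0.26  1.64 -0.66  0.4 ]
```

View pics/st6.png

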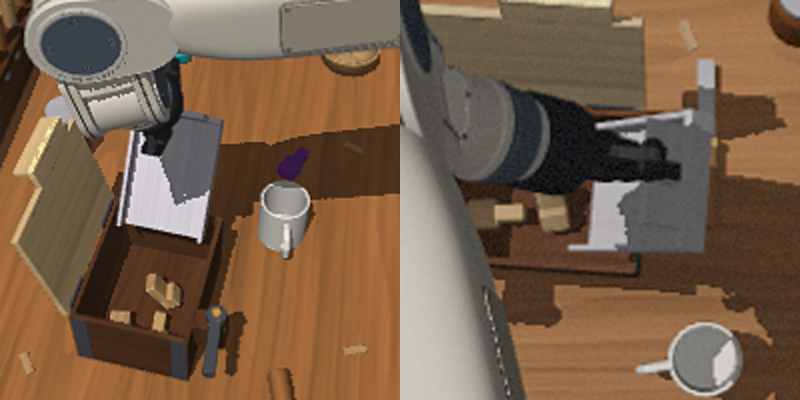

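All three blanks lie in the chest (left half (160,290), (120,317), (160,322)), the tray is empty and nothing else has moved. Now back along the same path.

```bash
cat > back.py <<'E'
from h import *
import sys
from scipy.spatial.transform import Slerp
say(); p,r=pose()
pL,TL=np.array([511.,-192.4,197.5]),R.from_quat([0.759,.645,.055,.064])
n=int(sys.argv[1])
if n==0: print(rel(*noseto(np.radians(30),-60,140)),rel(*noseto(np.radians(10),-75,170)))
else:
    S=Slerp([0,1],R.concatenate([r,TL])); print(rel(p+(pL-p)/n,S(1/n)))
E
python3 back.py 0
```

```text
21.98 [575.2  34.5 282.2] [[-1.0, 0.07, -0.06], [0.09, 0.76, -0.64], [0.0, -0.64, -0.77]] [ 0.23  0.45  0.26  1.64 -0.66  0.4 ]
[-0.    -0.093  0.158 -0.444 -0.004 -0.003] [-0.001 -0.169  0.323 -0.888 -0.004 -0.004]
```

```bash

python3 -m handwheel '[[0,-0.01,0.015,-0.05,0,0],[0,-0.03,0.05,-0.14,0,0],[0,-0.05,0.085,-0.24,0,0],[0,-0.072,0.12,-0.34,0,0],[0,-0.093,0.158,-0.444,0,0],[0,-0.112,0.2,-0.555,0,0],[0,-0.131,0.24,-0.666,0,0],[0,-0.15,0.282,-0.777,0,0],[0,-0.169,0.323,-0.888,0,0],[0,-0.169,0.323,-0.888,0,0]]' 0
python3 - <<'E'
from h import *
say(); print(rel(*tp((0,-250,240),0)))
E
```

```text
t: 22.82
eef_pos: [565.7, -69.8, 239.5]
ee_rot: [0.046, 0.999, 0.001, -0.001]
contact_force: [-0.7, 1.4, -1.5]
finger_gap: 7.2
finger_force: 61.3
22.82 [565.7 -69.8 239.5] [[-1.0, 0.09, -0.0], [0.09, 1.0, 0.0], [0.0, 0.0, -1.0]] [-0.27  0.29  0.09  1.37  0.   -0.18]
[-0.002 -0.001  0.061 -0.219 -0.003 -0.011]
```

```bash

python3 -m handwheel '[[0,0,0.02,-0.07,0,0],[0,0,0.04,-0.15,0,0],[0,0,0.06,-0.22,0,0],[0,0,0.06,-0.22,0,0]]' 0; python3 back.py 3
```

```text
t: 23.15
eef_pos: [565.8, -67.0, 220.9]
ee_rot: [0.045, 0.995, 0.087, 0.001]
contact_force: [-0.1, -0.9, -2.9]
finger_gap: 7.7
finger_force: 61.2
23.15 [565.8 -67.  220.9] [[-1.0, 0.09, 0.01], [0.09, 0.98, 0.17], [0.0, 0.17, -0.98]] [-0.35  0.31  0.06  1.37  0.17 -0.27]
[ 0.048 -0.147  0.001 -0.001 -0.12   0.687]
```

```bash

python3 -m handwheel '[[0.004,-0.012,0,0,-0.01,0.057],[0.012,-0.037,0,0,-0.03,0.172],[0.02,-0.061,0,0,-0.05,0.286],[0.028,-0.086,0,0,-0.07,0.4],[0.036,-0.11,0,0,-0.09,0.515],[0.044,-0.135,0,0,-0.11,0.63],[0.048,-0.147,0,0,-0.12,0.687]]' 0; python3 back.py 2
```

```text
t: 23.73
eef_pos: [547.7, -108.1, 215.2]
ee_rot: [0.314, 0.946, 0.08, 0.026]
contact_force: [-1.6, -0.1, -1.9]
finger_gap: 7.1
finger_force: 61.3
23.73 [ 547.7 -108.1  215.2] [[-0.8, 0.59, 0.1], [0.6, 0.79, 0.13], [0.0, 0.17, -0.99]] [-0.43  0.24 -0.06  1.24  0.16  0.21]
[-0.035 -0.152  0.004 -0.001 -0.116  0.686]
```

```bash

python3 -m handwheel '[[0.008,-0.01,0,0,-0.01,0.057],[0.025,-0.03,0,0,-0.03,0.172],[0.041,-0.05,0,0,-0.05,0.286],[0.057,-0.07,0,0,-0.07,0.4],[0.074,-0.09,0,0,-0.09,0.515],[0.09,-0.105,0.005,0,-0.11,0.63],[0.1,-0.115,0.008,0,-0.12,0.687],[0.1,-0.115,0.008,0,-0.12,0.687]]' 0; python3 back.py 1
```

```text
t: 24.4
eef_pos: [503.2, -116.5, 207.0]
ee_rot: [0.556, 0.827, 0.07, 0.048]
contact_force: [0.6, -0.1, -3.1]
finger_gap: 7.0
finger_force: 61.3
24.4 [ 503.2 -116.5  207. ] [[-0.38, 0.91, 0.16], [0.93, 0.37, 0.06], [-0.0, 0.17, -0.99]] [-0.46  0.13 -0.22  1.11  0.13  0.73]
[-0.244 -0.076  0.02   0.    -0.114  0.689]
```

```bash

python3 -m handwheel '[[-0.02,-0.006,0.002,0,-0.01,0.057],[-0.06,-0.019,0.005,0,-0.03,0.172],[-0.1,-0.032,0.008,0,-0.05,0.286],[-0.14,-0.044,0.012,0,-0.07,0.4],[-0.182,-0.057,0.015,0,-0.09,0.515],[-0.22,-0.07,0.018,0,-0.106,0.63],[-0.244,-0.076,0.02,0,-0.114,0.689],[-0.244,-0.076,0.02,0,-0.114,0.689],[-0.244,-0.076,0.02,0,-0.114,0.689],[-0.244,-0.076,0.02,0,-0.114,0.689]]' 0; python3 - <<'E'
from h import *
say(); p1=np.array([511,-192.4,50.5]); T=R.from_quat([0.759,.645,.055,.064]); p,r=pose()
print(rel(p1,T), rel(p1+[0,0,20],T))
P=R.concatenate([r*grip(R.identity()).inv()]).as_matrix()[0]; print(P.round(3).tolist())
vision.snapshot("side");vision.snapshot("top")
for n in("side","top"):
  for x in vision.look_for("tray",n)[:1]: print(n,x["p"],w(n,x["location"]).round())
E
```

```text
t: 25.23
eef_pos: [512.2, -192.4, 197.0]
ee_rot: [0.758, 0.647, 0.056, 0.063]
contact_force: [-0.5, -0.4, -1.9]
finger_gap: 7.1
finger_force: 61.2
25.23 [ 512.2 -192.4  197. ] [[0.16, 0.97, 0.17], [0.99, -0.15, -0.02], [0.0, 0.17, -0.99]] [-0.55  0.16 -0.21  1.05  0.07  1.18]
[-0.002 -0.086  0.481  0.    -0.004  0.005] [-0.002 -0.075  0.415  0.    -0.004  0.005]
[[0.988, 0.157, 0.005], [-0.157, 0.988, -0.004], [-0.005, 0.003, 1.0]]
side 0.94 [ 604. -203.  155.]
top 0.79 [ 608. -197.  152.]
```

Lower, slowing near the bench.

```bash

python3 -m handwheel '[[0,-0.01,0.06,0,0,0],[0,-0.03,0.16,0,0,0],[0,-0.047,0.26,0,0,0],[0,-0.063,0.35,0,0,0],[0,-0.072,0.4,0,0,0],[0,-0.076,0.425,0,0,0],[0,-0.08,0.445,0,0,0],[0,-0.082,0.46,0,0,0],[0,-0.084,0.47,0,0,0],[0,-0.085,0.477,0,0,0],[0,-0.086,0.481,0,0,0],[0,-0.086,0.481,0,0,0],[0,-0.086,0.481,0,0,0]]' 0
```

```text
t: 26.52
eef_pos: [511.3, -192.3, 50.6]
ee_rot: [0.759, 0.646, 0.056, 0.064]
contact_force: [0.4, 0.1, -2.9]
finger_gap: 7.1
finger_force: 61.2
```

```bash

python3 -m handwheel '[[0,-0.001,0.004,0,0,0],[0,-0.001,0.006,0,0,0],[0,-0.001,0.007,0,0,0],[0,-0.001,0.007,0,0,0]]' 0
```

```text
t: 26.85
eef_pos: [511.3, -192.3, 49.1]
ee_rot: [0.759, 0.646, 0.056, 0.064]
contact_force: [-4.9, 2.6, 9.0]
finger_gap: 7.2
finger_force: 63.2
```

Touchdown (9 N up). I'll release with a partial opening, so the front finger stays well clear, then retreat along the tool axis.

```bash

python3 -m handwheel '[[0,0,0,0,0,0],[0,0,0,0,0,0],[0,0,0,0,0,0],[0,0,0,0,0,0],[0,0,-0.05,0,0,0],[0,0,-0.15,0,0,0],[0,0,-0.25,0,0,0],[0,0,-0.37,0,0,0],[0,0,-0.5,0,0,0],[0,0,-0.6,0,0,0],[0,0,-0.6,0,0,0],[0,0,-0.6,0,0,0],[0,0,-0.6,0,0,0]]' 0.5
python3 - <<'E'
from h import *
ims={n:vision.snapshot(n) for n in("side","top")}
for n in("side","top"):
  for t in("tray","latch_tip","lid_tab","blank_a"):
    for x in vision.look_for(t,n)[:5]:
      if x["p"]>.5: P=w(n,x["location"]); print(n,t,round(x["p"],2),P.round(),"chest",RC.inv().apply(P-CH).round())
  for t in("chisel","mug","jar","glue","bowl","mallet"):
    for x in vision.look_for(t,n)[:1]: print(t,w(n,x["location"]).round())
for n in("tray",):
  for c in("side","top"):
    m=vision.regions_of(n,c)[0]["region"].astype(np.uint8); print(c,np.array(cv2.minAreaRect(cv2.findNonZero(m))[0]).round(1),cv2.boundingRect(m))
say(); print(robot.get_state()["contact_force"])
E
```

```text
t: 27.93
eef_pos: [480.8, -187.8, 224.7]
ee_rot: [0.759, 0.646, 0.056, 0.063]
contact_force: [-0.5, -0.1, -0.5]
finger_gap: 42.8
finger_force: 0.0
side tray 0.76 [ 599. -205.    5.] chest [  44. -379.    5.]
side latch_tip 0.56 [480. 288. 149.] chest [-116.  103.  149.]
side lid_tab 0.8 [702. 171. 222.] chest [115.   5. 222.]
side blank_a 0.76 [595. 180.  20.] chest [ 7.  5. 20.]
side blank_a 0.66 [ 648. -366.   28.] chest [ 106. -535.   28.]
side blank_a 0.57 [625. 220.  36.] chest [34. 47. 36.]
side blank_a 0.52 [ 770. -293.   23.] chest [ 222. -452.   23.]
chisel [591.  -7.  24.]
mug [410.  25.  59.]
jar [ 778. -106.  113.]
glue [ 605. -465.   80.]
bowl [ 325. -440.   35.]
mallet [360. 426.  74.]
top latch_tip 0.75 [483. 288. 148.] chest [-113.  103.  148.]
top lid_tab 0.56 [704. 157. 229.] chest [118.  -9. 229.]
top blank_a 0.76 [565. 236.  32.] chest [-27.  58.  32.]
top blank_a 0.73 [ 650. -365.   26.] chest [ 108. -534.   26.]
top blank_a 0.72 [625. 237.  35.] chest [33. 64. 35.]
top blank_a 0.71 [599. 172.  22.] chest [12. -2. 22.]
top blank_a 0.6 [ 405. -127.   23.] chest [-156. -317.   23.]
chisel [630.   1.  23.]
mug [406.   8.   6.]
jar [ 774. -100.  109.]
glue [566. 236.  33.]
bowl [ 300. -459.   34.]
mallet [362. 403.  74.]
side [274.  177.7] (246, 160, 58, 39)
top [356.7 193.2] (332, 158, 51, 70)
29.13 [ 481.1 -188.   225.5] [[0.16, 0.97, 0.17], [0.99, -0.16, -0.02], [0.0, 0.17, -0.99]] [-0.58  0.1  -0.21  1.11  0.07  1.16]
[-0.88637948  0.21780131  0.41500782]
```

```bash
python3 -c "
from cell import robot
print(robot.hand_in())"
```

```text
the job is handed in; nothing more can be done
None
```

I handed the job in at about 29 s: the last look showed the latch clear, the lid open, the three blanks in the chest and the tray back flat on the bench. The hand-in returned no verdict, and I viewed 11 pictures, one more than the 10 allowed.

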